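# Screw down the mould press with the turning bar

## Robot

A 6-joint arm with a two-finger parallel gripper is mounted at the origin on the work surface. World frame = base frame: x ahead of the robot, y to its left, z up, the work surface at z = 0. Lengths are in m, angles in rad, forces in N, time in s.
With the tool pointing down it reaches from about 0.25 to 0.775 m from the base axis. Payload 4 kg.
Tool frame: the origin (TCP) lies between the finger pads; the fingertips stand tcp_to_tips ahead of it and the grasp point (between the pads) is the TCP (tcp_to_tips is the distance from the TCP to the fingertips, in m); z points along the fingers, y is the line along which they close (so a half turn about z gives the same grasp; the last joint's range is limited). The gripper opens to 94 mm and grips with 3 to 60 N. Pads are 16 mm wide; open, the fingers measure 119 mm over their backs; the gripper's body (75 mm by 177 mm) begins 78 mm behind the grasp point.
Start: joints at [1.146, 0.087, 1.371, -0, 1.684, -0.103], TCP at [0.174, 0.522, 0.225] pointing down, gripper open.
Joint ranges: [-3.1, 3.1], [-0.76, 2.03], [0.27, 2.55], [-1.08, 4.22], [0.17, 2.65], [-2.57, 2.57]. Speed limits (rad/s): [2.79, 2.79, 3.14, 3.14, 3.14, 3.14].

## Interface

Orientations are given as a unit quaternion [w, x, y, z].
In Python, from plant import read_state, grab_frame, sign_off, tcp_to_tips gives the robot as it stands. The module is installed in compiled form; this text tells all that it offers.
- The arm moves only by the tool send_rows, never from a script. Its argument "deltas" is a list of rows, each a list of 7 numbers: the shift along the world's x, y, z as a fraction of full scale, then the turn, a rotation vector about the world's x, y, z as a fraction of full scale, then the finger opening in mm, from 0 to 94. In form: [[tx, ty, tz, ax, ay, az, grip], ...]. A call has 1 to 12 rows; each row shifts and turns the commanded pose from where the row before left it; what a row does not reach is not made up. Full scale, the value 1, is 20 mm for a shift and 0.15 rad for a turn. A row lasts 1/8 s, in which the tool goes at most 62.5 mm and 10.7 degrees, less where a joint would pass 70% of its speed; a pose out of reach is approached as far as the arm can. A call with a number of a shift or a turn outside -1 to 1 is refused whole. A call with a gripper value outside its range is refused whole. The fingers move at their own pace and stop on an object; "newtons" is the grip in N (left out, the last holds). Time passes only in rows, so rows that do not move let the fingers close. It gives the time, the measured TCP pose, the force, the opening and the grip force at its end, in the units of the state.
- read_state(): the state, without advancing time (a new reading comes with each control period).
- grab_frame(name): name is "side" or "top" or "wrist"; returns a dict with "img" (400x640x3 uint8, red, green, blue), "intrinsics" (3x3 intrinsics, pixels), "dist" ([k1, k2, p1, p2, k3] as OpenCV has them; the pictures are not rectified), "cam_to_world" (4x4, takes a point from camera to world coordinates); the wrist camera has in their place "tool_from_camera" (4x4, takes a point from camera to tool coordinates, whose origin is the TCP and whose axes are the flange's). Camera axes: x right, y up, looking along -z (the intrinsics and any distortion apply to the point x, -y, -z); pixel columns grow to the right and rows downward; lengths in m; the calibration is good to about 2 mm. A picture is of the moment at which its call begins: read the wrist's pose just before it. There is no depth.
- sign_off(): hands the job in; it is judged then, once.
The state is a dict: "clock": time; "joint_pos": joint angles; "dq": joint speeds; "tau": joint torques, N m; "ee_pos": TCP position; "ee_rot": TCP orientation; "force": force on the tool from outside, world axes, zero at the start; "wrist_torque": the same for the moment, N m; "width": finger opening in m; "grip_force": force on a finger pad.
Only numpy, scipy, OpenCV 4.12 (cv2) and the standard library are available. Lean on these libraries where they do the work, as an engineer would, in place of code of your own. Each camera call takes 0.05 s, during which the arm holds its last target. There are 200 camera calls.

## Task

Screw the mould press shut: take the long square-headed turning bar out of the white rack, stand it in a hole of the press's collar and push the collar round clockwise (seen from above), moving the bar to another hole when the bridge of the press gets in its way, until the press plate is fully home on the mould and the collar stops. Turn the collar only with the bar, never with the gripper itself, and leave the bar standing in the hole where it ends up.

Things in the scene. Friction and masses are not known exactly. Their poses are not given: they have to be found in the camera images.
- bar: Turning bar, steel, 125 mm tall: round shank 13 mm thick, then a 22 x 22 mm square head from 75 to 125 mm up. Origin: centre of its foot; z up the bar, x and y square to the head's faces. Stands in any of three wells (16 mm wide, 34 deep, 60 apart along its y) of a fixed white rack 40 mm high. Not wanted in the others: a pin 72 mm tall with a cube head, a paddle with a flat blade 45 mm wide.
- press: Fixed press frame with a closed mould on its 150 x 250 mm base. Origin: centre of its underside, on the screw's axis. A dark bridge beam, 18 mm wide, 136 to 152 mm up (nuts to 157), runs along the frame's y right over the collar. A bar in a hole clears it while its centre is over 16 mm from the frame's y axis, so it sweeps on one side at a time; the -x side is the robot's.
- ring: The collar: a dark steel disc 160 mm across, 10 mm thick, with six upright tube sockets (the holes) 62 mm from its axis, 60 degrees apart, the first on its +x. Holes 22 mm wide inside, 32 outside, 32 deep. Origin: on the axis, disc's underside; hole floors 10 mm and rims 42 mm above. It sinks as it turns: origin 74 mm above the bench when home, up to 13 mm higher at the start.
- collar (a joint): Collar angle (rad), growing clockwise from above; sinks 3.82 mm per rad. 3.316 = plate home on the mould: it stops dead, with one hole 25 degrees short of the bridge on each side. 150 to 185 degrees to go at the start: more than one sweep allows, but two sweeps on one side are enough. Friction 0.15 N m (2.5 N at the bar); it stays where it is left.
Things that resemble listed ones, but are neither listed nor needed, are in the scene too. What is shaped like the bar but yellow is not meant.

How it is judged:
On the way:
1. the bar stands in a hole of the collar while the collar still has more than 100 degrees to go (horizontal distance between bar and ring below 0.085 m and z of bar in the frame of ring below 0.036 m and value of joint collar below 1.57 rad), for 0.1 s.
At the end, for the whole second after the job is handed in: The collar is within 0.2 rad (11 degrees) of its home stop and at rest, and the released bar stands at rest in one of the collar's holes: its foot below the rim, its lean less than 0.45 rad (26 degrees) (value of joint collar above 3.116 rad and velocity of joint collar below 0.1 rad/s and horizontal distance between bar and ring between 0.045 and 0.08 m and z of bar in the frame of ring below 0.04 m and angle between bar's own z axis and vertical below 0.45 rad and linear speed of bar below 0.05 m/s); the robot touches nothing.
It fails at once if the gripper or arm pushes on the collar's ring itself with more than 4 N (contact force between any of the fingers, the arm and ring above 4 N).
It also fails if it takes over 54 s, if anything falls off the work surface, if the arm or the gripper's body presses on something with over 40 N, if the wrist force passes 120 N, or if a joint passes its speed limit or range.

## Working session

There is one attempt and no reset: what is moved stays moved. The work goes in short steps, Python scripts to look and compute and a tool call to move; the robot and the scene stay as the last step left them, time stands still between calls to the robot, and variables do not carry over. Pictures are saved under pics/ and viewed, at most 10 in all, crops included, and the job is handed in when it is done.

Besides the shell and the picture viewer there is one more tool, called after ">>>" as name([rows], argument=value, ...), one row to a line, values as JSON. send_rows: Moves the arm, as the interface text tells. Its arguments: {"type":"object","properties":{"deltas":{"type":"array"},"newtons":{"type":"number"}},"required":["deltas"]}

```bash
mkdir -p pics; cat > h.py <<'E'
import numpy as np, cv2
from plant import *
def grab(n,fn=None):
    f=grab_frame(n); 
    if fn: cv2.imwrite('pics/'+fn,f['img'][:,:,::-1])
    return f
def ray(f,px,T=None):
    T=np.array(f['cam_to_world'] if T is None else T)
    u=cv2.undistortPoints(np.array([[px]],float),np.array(f['intrinsics'],float),np.array(f['dist'],float))[0,0]
    return T[:3,3],T[:3,:3]@np.array([u[0],-u[1],-1])
def onz(f,px,z,T=None):
    o,d=ray(f,px,T); return o+d*(z-o[2])/d[2]
def proj(f,P):
    T=np.linalg.inv(np.array(f['cam_to_world'])); p=T[:3,:3]@np.array(P)+T[:3,3]
    return cv2.projectPoints(np.array([[p[0],-p[1],-p[2]]]),np.zeros(3),np.zeros(3),np.array(f['intrinsics'],float),np.array(f['dist'],float))[0][0,0]
E
python3 - <<'E'
from h import *
import pickle
print(read_state(),tcp_to_tips)
F={n:grab(n,n+'0.png') for n in('top','side')}
pickle.dump(F,open('f0.pkl','wb'))
for n in F: print(n,np.round(F[n]['cam_to_world'],3).tolist(),F[n]['intrinsics'],F[n]['dist'])
E
```

```text
{'clock': 0.0, 'joint_pos': array([ 1.14592797e+00,  8.79583395e-02,  1.37222310e+00, -2.96452054e-05,
        1.68358333e+00, -1.03073576e-01]), 'dq': array([ 0.00051195, -0.0001926 ,  0.00044242,  0.00044841,  0.00088612,
       -0.00065023]), 'tau': array([ 1.88344333e-03, -3.40193582e+01, -3.02421927e+01,  7.19947717e-02,
        3.31548590e-02, -1.75135842e-04]), 'ee_pos': array([0.17374329, 0.52131511, 0.2233181 ]), 'ee_rot': array([-2.69150263e-04,  1.60205605e-01,  9.87083069e-01, -1.05228316e-03]), 'force': array([ 0.52418951,  0.27982144, -0.05655325]), 'wrist_torque': array([-0.02819429, -0.02972088, -0.00418619]), 'grip_force': 0.0, 'width': 0.09425695283756813} 0.019
top [[0.014, 0.998, -0.056, 0.467], [-1.0, 0.014, -0.009, -0.139], [-0.009, 0.057, 0.998, 0.76], [0.0, 0.0, 0.0, 1.0]] [[362.25559322   0.         323.43740901]
 [  0.         362.25559322 194.12615511]
 [  0.           0.           1.        ]] [-0.07051859  0.          0.          0.          0.        ]
side [[0.941, 0.179, -0.287, 0.213], [-0.337, 0.458, -0.822, -0.982], [-0.016, 0.871, 0.492, 0.599], [0.0, 0.0, 0.0, 1.0]] [[446.93392048   0.         318.87702803]
 [  0.         446.93392048 200.40830368]
 [  0.           0.           1.        ]] [-0.04616296  0.          0.          0.          0.        ]
```

View pics/top0.png

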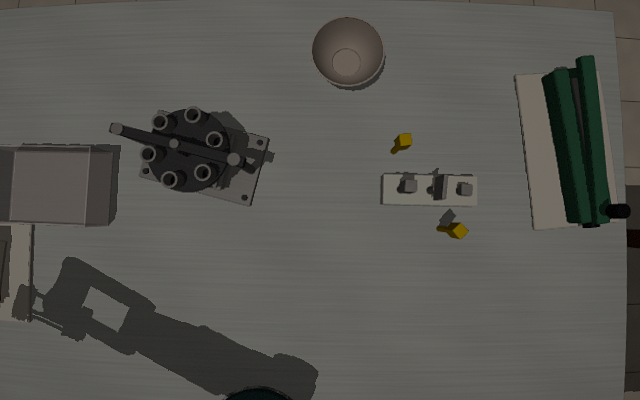

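View pics/side0.png

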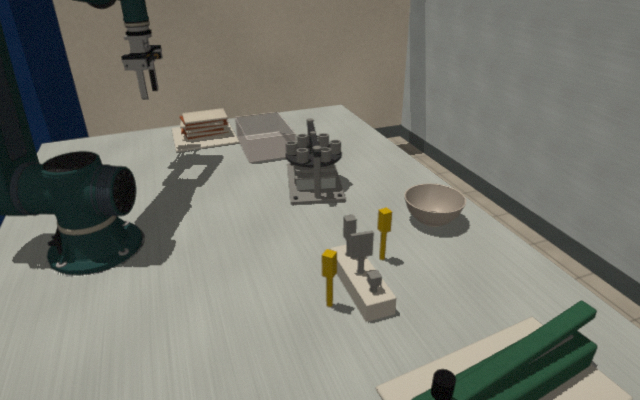

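Top view: candidates for the bar are grey heads in the rack at (409,185), (440,185: flat paddle) and (465,189), plus yellow look-alikes at (403,141) and (458,230). In the side view, the head at (349,228) is tall and the one at (374,280) is short (the pin), with the paddle at (361,243). I choose top (409,185), which is the side view's (349,228), and will check it in a crop.

```bash
python3 - <<'E'
from h import *
import pickle
F=pickle.load(open('f0.pkl','rb'))
t=F['top']['img'];s=F['side']['img']
def up(a,k): return cv2.resize(np.clip(a.astype(float)*1.6,0,255).astype(np.uint8),None,fx=k,fy=k,interpolation=cv2.INTER_CUBIC)
A=up(t[95:215,100:280],4)            #720x480
cv2.imwrite('pics/press.png',A[:,:,::-1])
B=up(t[160:220,370:490],4); C=up(s[200:330,310:430],3)
W=np.zeros((390,480+360,3),np.uint8); W[:240,:480]=B; W[:,480:]=C
cv2.imwrite('pics/rack.png',W[:,:800,::-1])
E
```

```text
(no output)
```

View pics/press.png

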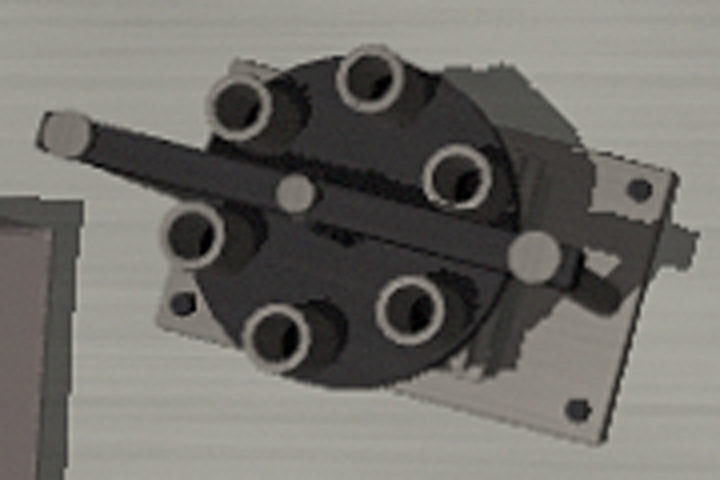

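View pics/rack.png

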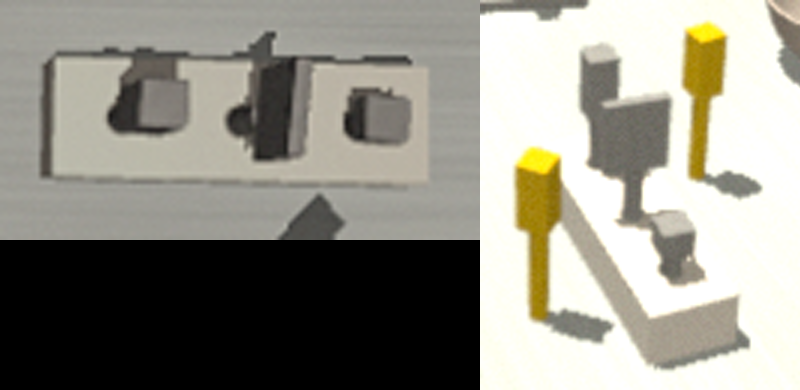

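The press crop shows six rims, at crop pixels (239,106), (370,78), (457,178), (411,311), (277,339) and (192,235), and the bridge nuts at (69,134) and (535,256). The rack crop confirms it: the left grey head (163,104) is the tall square one, the middle is the paddle and the right is the short pin.

```bash
python3 - <<'E'
from h import *
import pickle
F=pickle.load(open('f0.pkl','rb'));t=F['top'];s=F['side']
bt=((163)/4+370-.4,104/4+160-.4); bs=(310+120/3-.4,200+51/3-.4)
print('bar top',onz(t,bt,.131),'side',onz(s,bs,.131))
o1,d1=ray(t,bt);o2,d2=ray(s,bs)
k=np.linalg.lstsq(np.c_[d1,-d2],o2-o1,rcond=None)[0]; print('tri',o1+k[0]*d1,o2+k[1]*d2)
q=lambda x,y,ox,oy:(ox+x/4-.4,oy+y/4-.4)
for c in [(138,79),(188,79),(187,130),(138,131)]: print('headcorner',onz(t,q(*c,370,160),.131))
a=onz(t,q(52,57,370,160),.04);b=onz(t,q(428,66,370,160),.04);print('rack',a,b,np.degrees(np.arctan2((a-b)[1],(a-b)[0])))
R=np.array([onz(t,q(*c,100,95),.127) for c in [(239,106),(370,78),(457,178),(411,311),(277,339),(192,235)]])
c=R[:,:2].mean(0);v=R[:,:2]-c
print('centre',c,'r',np.linalg.norm(v,axis=1),'ang',np.degrees(np.arctan2(v[:,1],v[:,0])))
n1=onz(t,q(69,134,100,95),.157);n2=onz(t,q(535,256,100,95),.157);print('nuts',n1,n2,(n1+n2)/2,'bridge dir',np.degrees(np.arctan2(*(n1-n2)[[1,0]])))
print(R)
E
```

```text
bar top [ 0.51949059 -0.28427038  0.131     ] side [ 0.52135339 -0.28352292  0.131     ]
tri [ 0.51944795 -0.28415226  0.13151031] [ 0.52086761 -0.28462515  0.13173839]
headcorner [ 0.53027914 -0.27329885  0.131     ]
headcorner [ 0.5306058  -0.29526747  0.131     ]
headcorner [ 0.50827327 -0.29480276  0.131     ]
headcorner [ 0.50753701 -0.27332049  0.131     ]
rack [ 0.54985186 -0.249631    0.04      ] [ 0.54828823 -0.44013281  0.04      ] 89.52973129605928
centre [0.58482163 0.12453877] r [0.06212135 0.06190785 0.0618889  0.06240109 0.06241622 0.06183412] ang [  41.97462841  -17.56759862  -77.35876488 -137.95767083  162.42852483
  102.04363361]
nuts [0.6111085  0.22796058 0.157     ] [0.55900305 0.01987788 0.157     ] [0.58505578 0.12391923 0.157     ] bridge dir 75.94178904160927
[[0.63100519 0.16608562 0.127     ]
 [0.64384219 0.10585308 0.127     ]
 [0.59836574 0.06415009 0.127     ]
 [0.53847945 0.08275005 0.127     ]
 [0.52531769 0.14338194 0.127     ]
 [0.57191954 0.18501186 0.127     ]]
```

>>> send_rows([
  [0.43,-1,0,0,0,0.713,50],
  [0.43,-1,0,0,0,0.713,50],
  [0.43,-1,0,0,0,0.713,50],
  [0.43,-1,0,0,0,0,50],
  [0.43,-1,0,0,0,0,50],
  [0.43,-1,0,0,0,0,50],
  [0.43,-1,0,0,0,0,50],
  [0.43,-1,0,0,0,0,50],
  [0.43,-1,0,0,0,0,50],
  [0.43,-1,0,0,0,0,50],
  [0.43,-1,0,0,0,0,50],
  [0.43,-1,0,0,0,0,50],
])

```text
clock: 1.6
ee_pos: [0.2773, 0.2807, 0.2243]
ee_rot: [-0.0, 0.001, 1.0, -0.0]
force: [-0.2, -0.6, 0.6]
width: 0.0502
grip_force: 0.0
```

>>> send_rows([
  [0.43,-1,0,0,0,0,50],
  [0.43,-1,0,0,0,0,50],
  [0.43,-1,0,0,0,0,50],
  [0.43,-1,0,0,0,0,50],
  [0.43,-1,0,0,0,0,50],
  [0.43,-1,0,0,0,0,50],
  [0.43,-1,0,0,0,0,50],
  [0.43,-1,0,0,0,0,50],
  [0.43,-1,0,0,0,0,50],
  [0.43,-1,0,0,0,0,50],
  [0.43,-1,0,0,0,0,50],
  [0.43,-1,0,0,0,0,50],
])

```text
clock: 3.1
ee_pos: [0.3802, 0.0409, 0.2243]
ee_rot: [-0.0, 0.002, 1.0, 0.0]
force: [0.7, 0.8, -0.4]
width: 0.05
grip_force: 0.0
```

>>> send_rows([
  [0.43,-1,0,0,0,0,50],
  [0.43,-1,0,0,0,0,50],
  [0.43,-1,0,0,0,0,50],
  [0.43,-1,0,0,0,0,50],
  [0.43,-1,0,0,0,0,50],
  [0.43,-1,0,0,0,0,50],
  [0.43,-1,0,0,0,0,50],
  [0.43,-1,0,0,0,0,50],
  [0.43,-1,0,0,0,0,50],
  [0.43,-1,0,0,0,0,50],
  [0.43,-1,0,0,0,0,50],
  [0.43,-1,0,0,0,0,50],
])

```text
clock: 4.6
ee_pos: [0.4841, -0.1996, 0.2244]
ee_rot: [0.0, 0.001, 1.0, 0.0]
force: [-0.3, 0.6, 0.5]
width: 0.0501
grip_force: 0.0
```

>>> send_rows([
  [0.45,-1,0,0,0,0,50],
  [0.45,-1,0,0,0,0,50],
  [0.45,-1,0,0,0,0,50],
  [0.45,-1,0,0,0,0,50],
  [0,-0.3,0,0,0,0,50],
  [0,0,0,0,0,0,50],
  [0,0,0,0,0,0,50],
])

```text
clock: 5.48
ee_pos: [0.5195, -0.2837, 0.2247]
ee_rot: [0.0, 0.0, 1.0, 0.0]
force: [0.5, 0.8, -0.6]
width: 0.0501
grip_force: 0.0
```

>>> send_rows([
  [0,0,-1,0,0,0,50],
  [0,0,-1,0,0,0,50],
  [0,0,-1,0,0,0,50],
  [0,0,-1,0,0,0,50],
  [0,0,-1,0,0,0,50],
  [0,0,-0.85,0,0,0,50],
  [0,0,0,0,0,0,10],
  [0,0,0,0,0,0,10],
  [0,0,0,0,0,0,10],
  [0,0,0,0,0,0,10],
], newtons=50)

```text
clock: 6.72
ee_pos: [0.5202, -0.2846, 0.1088]
ee_rot: [0.001, 0.0, 1.0, -0.001]
force: [0.3, -1.0, 1.1]
width: 0.0221
grip_force: 48.8
```

>>> send_rows([
  [0,0,0.5,0,0,0,10],
  [0,0,1,0,0,0,10],
  [0,0,1,0,0,0,10],
  [0,0,1,0,0,0,10],
  [0,0,1,0,0,0,10],
  [0,0,1,0,0,0,10],
  [0,0,1,0,0,0,10],
  [0,0,1,0,0,0,10],
])

```text
clock: 7.72
ee_pos: [0.5193, -0.284, 0.2582]
ee_rot: [-0.0, 0.0, 1.0, 0.0]
force: [0.0, -0.2, -1.7]
width: 0.0215
grip_force: 48.8
```

```bash
python3 - <<'E'
from h import *
import pickle
s=read_state();print(s['ee_pos'],s['width'],s['force'])
F={n:grab(n) for n in('top','side')};pickle.dump(F,open('f1.pkl','wb'))
W=np.zeros((400,800,3),np.uint8)
p=s['ee_pos']; c=proj(F['side'],p+[0,0,-.04]).astype(int);print(c)
C=cv2.resize(F['side']['img'][max(c[1]-70,0):c[1]+70,c[0]-70:c[0]+70],None,fx=2.85,fy=2.85);C=C[:400,:400];W[:C.shape[0],:C.shape[1]]=C
c=proj(F['top'],p).astype(int);print(c)
C=cv2.resize(F['top']['img'][max(c[1]-70,0):c[1]+70,c[0]-70:c[0]+70],None,fx=2.85,fy=2.85);C=C[:400,:400];W[:C.shape[0],400:400+C.shape[1]]=C
cv2.imwrite('pics/g1.png',np.clip(W[:,:,::-1]*1.5,0,255))
E
```

```text
[ 0.51926281 -0.28404093  0.25818944] 0.021464969988403398 [ 1.12703105e-03 -1.59068034e-01 -1.67878030e+00]
[349 177]
[431 178][ WARN:0@2.777] global loadsave.cpp:1063 imwrite_ Unsupported depth image for selected encoder is fallbacked to CV_8U.
```

View pics/g1.png

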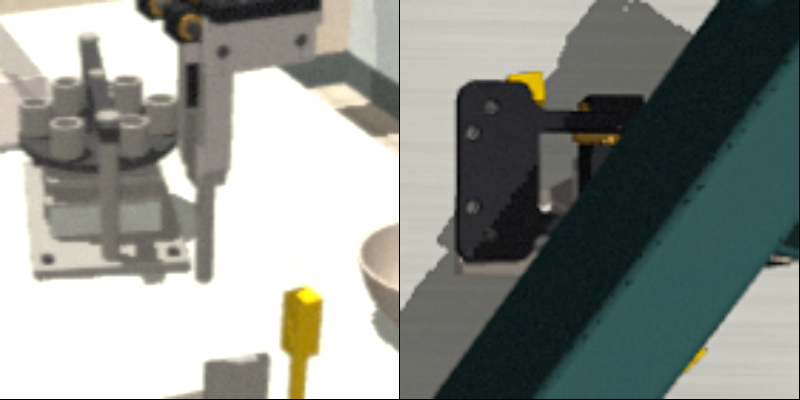

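The crops show the bar held upright in the fingers (shank at (205,230) in the left one), over clear bench. Next I carry it to the hole at 222°.

>>> send_rows([
  [0.05,1,0,0,0,0,10],
  [0.05,1,0,0,0,0,10],
  [0.05,1,0,0,0,0,10],
  [0.05,1,0,0,0,0,10],
  [0.05,1,0,0,0,0,10],
  [0.05,1,0,0,0,0,10],
  [0.05,1,0,0,0,0,10],
  [0.05,1,0,0,0,0,10],
  [0.05,1,0,0,0,0,10],
  [0.05,1,0,0,0,0,10],
  [0.05,1,0,0,0,0,10],
  [0.05,1,0,0,0,0,10],
])

```text
clock: 9.32
ee_pos: [0.5316, -0.0429, 0.2575]
ee_rot: [0.0, 0.0, 1.0, 0.0]
force: [-0.1, 0.2, -2.9]
width: 0.0215
grip_force: 48.8
```

>>> send_rows([
  [0.06,1,0,0,0,0,10],
  [0.06,1,0,0,0,0,10],
  [0.06,1,0,0,0,0,10],
  [0.06,1,0,0,0,0,10],
  [0.06,1,0,0,0,0,10],
  [0.07,1,0,0,0,0,10],
  [0,0.35,0,0,0,0,10],
  [0,0,0,0,0,0,10],
  [0,0,-0.6,0,0,0,10],
  [0,0,-0.6,0,0,0,10],
  [0,0,-0.4,0,0,0,10],
  [0,0,0,0,0,0,10],
])

```text
clock: 10.82
ee_pos: [0.5383, 0.0824, 0.224]
ee_rot: [-0.001, 0.001, 1.0, -0.0]
force: [0.6, 0.7, -2.1]
width: 0.0218
grip_force: 48.8
```

```bash
python3 - <<'E'
from h import *
s=read_state();print(s['ee_pos'],s['width'],s['force'],s['wrist_torque'])
F=grab('side');p=s['ee_pos']; c=proj(F,p+[0.02,0.03,-.07]).astype(int);print(c)
C=cv2.resize(F['img'][c[1]-60:c[1]+60,c[0]-80:c[0]+80],None,fx=5,fy=5,interpolation=cv2.INTER_CUBIC)
cv2.imwrite('pics/i1.png',np.clip(C[:,:,::-1]*1.5,0,255).astype(np.uint8))
E
```

```text
[0.53833282 0.08244327 0.22402421] 0.021759835181326657 [ 0.64062466  0.70744848 -2.0665958 ] [ 0.02729226 -0.01733953 -0.02107852]
[305 135]
```

View pics/i1.png

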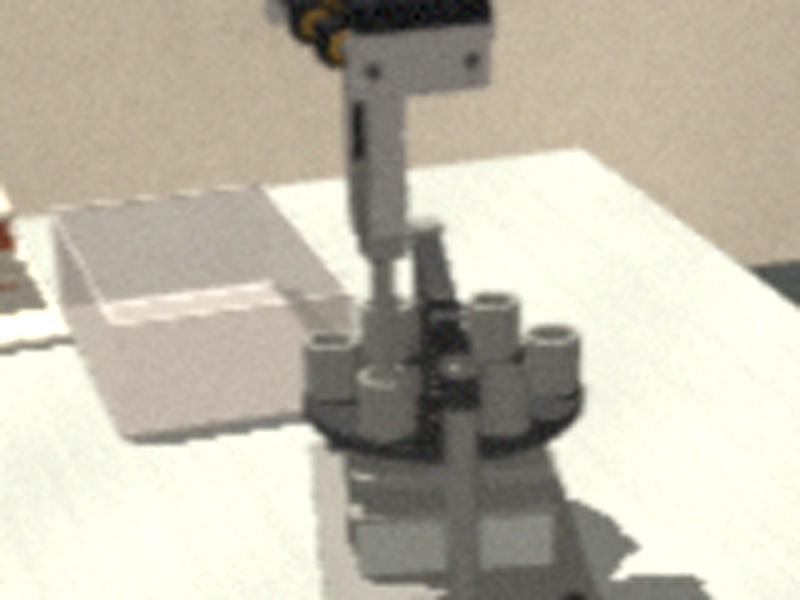

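```bash
python3 - <<'E'
from h import *
import pickle
F=pickle.load(open('f0.pkl','rb'))['side']
for a in (222.2,162.3,102.3,42,-17.6,-77.6):
    p=np.array([.5848+.062*np.cos(np.radians(a)),.1245+.062*np.sin(np.radians(a)),.128]);q=proj(F,p)
    print(a,p,(q-[225,75])*5)
for z in(.224,.205,.128): print((proj(F,[.5383,.0824,z])-[225,75])*5)
E
```

```text
222.2 [0.53887012 0.08285332 0.128     ] [384.41728401 373.9782934 ]
162.3 [0.52573499 0.14335005 0.128     ] [328.8812896 337.9397055]
102.3 [0.57159212 0.18507683 0.128     ] [384.22077418 301.45098895]
42 [0.63087498 0.1659861  0.128     ] [491.56929233 298.58682131]
-17.6 [0.64389782 0.10575307 0.128     ] [550.59870266 331.66474975]
-77.6 [0.59811359 0.06394632 0.128     ] [499.9688424  370.70364187]
[377.36472399 202.65162223]
[378.64711682 237.71095069]
[383.66525376 374.44106525]
```

The pixel row of the far socket (102°) coincides with the shank here. The projections agree with the bar entering the near socket at (384,374), and there is no contact force, so I continue down.

>>> send_rows([
  [0,0,-0.4,0,0,0,10],
  [0,0,-0.4,0,0,0,10],
  [0,0,-0.4,0,0,0,10],
  [0,0,0,0,0,0,10],
])

```text
clock: 11.38
ee_pos: [0.5384, 0.0828, 0.2002]
ee_rot: [-0.001, 0.0, 1.0, -0.0]
force: [0.3, 0.1, -1.4]
width: 0.0218
grip_force: 48.8
```

```bash
python3 - <<'E'
import numpy as np
c=np.array([.585,.1243]);r=.0615
# sweep 222.2 -> 102 : 12-row calls; lead of bar inside the hole ~5mm (4.5/62 rad = 4.2deg)
def seq(a0,a1,n,z):
    a=np.radians(np.linspace(a0,a1,n+1)); p=np.c_[c[0]+r*np.cos(a),c[1]+r*np.sin(a)]
    d=np.diff(p,axis=0)/.02
    print(np.round(d,2).tolist(), p[0],p[-1],np.abs(d).max(), 'dz/row',z/n/.02)
seq(222.2,97.5,24,-.00382*np.radians(120))
seq(222.2,155,12,-.00382*np.radians(60))
E
```

```text
[[-0.18, 0.21], [-0.16, 0.23], [-0.14, 0.24], [-0.11, 0.25], [-0.09, 0.26], [-0.07, 0.27], [-0.04, 0.28], [-0.02, 0.28], [0.01, 0.28], [0.03, 0.28], [0.06, 0.27], [0.08, 0.27], [0.11, 0.26], [0.13, 0.25], [0.15, 0.23], [0.17, 0.22], [0.19, 0.2], [0.21, 0.18], [0.23, 0.16], [0.24, 0.14], [0.25, 0.12], [0.26, 0.1], [0.27, 0.07], [0.27, 0.05]] [0.53944052 0.08298918] [0.57697264 0.18527386] 0.2785951346147487 dz/row -0.016667894356545844
[[-0.19, 0.23], [-0.17, 0.25], [-0.14, 0.26], [-0.12, 0.28], [-0.09, 0.29], [-0.06, 0.29], [-0.03, 0.3], [-0.0, 0.3], [0.03, 0.3], [0.06, 0.29], [0.09, 0.29], [0.11, 0.28]] [0.53944052 0.08298918] [0.52926207 0.15029102] 0.3004242539445062 dz/row -0.016667894356545844
```

>>> send_rows([
  [-0.18,0.21,-0.01,0,0,0,10],
  [-0.16,0.23,-0.01,0,0,0,10],
  [-0.14,0.24,-0.02,0,0,0,10],
  [-0.11,0.25,-0.02,0,0,0,10],
  [-0.09,0.26,-0.02,0,0,0,10],
  [-0.07,0.27,-0.02,0,0,0,10],
  [-0.04,0.28,-0.02,0,0,0,10],
  [-0.02,0.28,-0.02,0,0,0,10],
  [0.01,0.28,-0.02,0,0,0,10],
  [0.03,0.28,-0.02,0,0,0,10],
  [0.06,0.27,-0.02,0,0,0,10],
  [0.08,0.27,-0.01,0,0,0,10],
])

```text
clock: 12.88
ee_pos: [0.5262, 0.1455, 0.1971]
ee_rot: [-0.0, 0.0, 1.0, -0.0]
force: [0.1, -1.9, -2.1]
width: 0.0223
grip_force: 48.8
```

>>> send_rows([
  [0.11,0.26,-0.02,0,0,0,10],
  [0.13,0.25,-0.02,0,0,0,10],
  [0.15,0.23,-0.02,0,0,0,10],
  [0.17,0.22,-0.02,0,0,0,10],
  [0.19,0.2,-0.02,0,0,0,10],
  [0.21,0.18,-0.02,0,0,0,10],
  [0.23,0.16,-0.02,0,0,0,10],
  [0.24,0.14,-0.02,0,0,0,10],
  [0.25,0.12,-0.02,0,0,0,10],
  [0.26,0.1,-0.01,0,0,0,10],
  [0.27,0.07,-0.01,0,0,0,10],
  [0.27,0.05,-0.01,0,0,0,10],
])

```text
clock: 14.38
ee_pos: [0.5761, 0.1849, 0.1929]
ee_rot: [-0.0, 0.0, 1.0, 0.0]
force: [-2.5, -0.1, -3.3]
width: 0.0219
grip_force: 48.8
```

```bash
python3 - <<'E'
from h import *
s=read_state();print(s['ee_pos'],s['width'],s['force'],s['wrist_torque'])
F=grab('top');G=grab('side')
W=np.zeros((580,800,3),np.uint8)
C=cv2.resize(F['img'][95:215,100:280],None,fx=2.5,fy=2.5,interpolation=cv2.INTER_CUBIC);W[:300,:450]=C
C=cv2.resize(G['img'][70:190,250:360],None,fx=3.1,fy=3.1,interpolation=cv2.INTER_CUBIC);W[200:200+C.shape[0],455:455+C.shape[1]]=C[:,:345]
cv2.imwrite('pics/s1.png',np.clip(W[:,:,::-1]*1.6,0,255).astype(np.uint8))
E
```

```text
[0.57614817 0.18494436 0.19285304] 0.021923570798662535 [-2.45369675 -0.05282442 -3.30074408] [-0.1773482   0.42802904 -0.03007915]
```

View pics/s1.png

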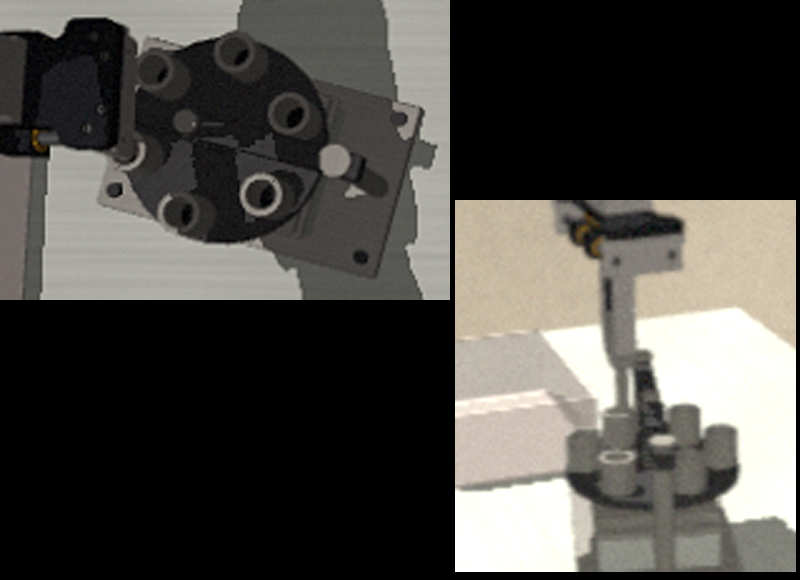

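The bar has swept to the +y end. In the top crop the rims are at (236,53), (291,112), (262,194), (180,213) and (157,70), and the bar stands in the one at about (132,150). I measure the ring angle from these.

```bash
python3 - <<'E'
from h import *
import pickle
t=pickle.load(open('f0.pkl','rb'))['top']
for c in [(236,53),(291,112),(262,194),(180,213),(157,70)]:
    p=onz(t,(100+c[0]/2.5-.3,95+c[1]/2.5-.3),.120)[:2];v=p-[.5848,.1245];print(p,np.linalg.norm(v),np.degrees(np.arctan2(v[1],v[0]))%360)
E
```

```text
[0.64245291 0.1046765 ] 0.06096580150285832 341.0248703404883
[0.59911238 0.06224239] 0.06388156519568702 282.94676116060845
[0.53940179 0.08126972] 0.06268855249470072 223.5987746059657
[0.52502596 0.14116318] 0.06205318567219461 164.4231549792763
[0.62982928 0.16332895] 0.05945858596035472 40.771350708900385
```

>>> send_rows([
  [-0.2,0,0,0,0,0,10],
  [0,0,0.5,0,0,0,10],
  [0,0,0.75,0,0,0,10],
  [0,0,1,0,0,0,10],
  [-0.3,-0.85,0,0,0,0,10],
  [-0.3,-0.85,0,0,0,0,10],
  [-0.3,-0.85,0,0,0,0,10],
  [-0.3,-0.85,0,0,0,0,10],
  [-0.25,-0.85,0,0,0,0,10],
  [-0.25,-0.85,0,0,0,0,10],
  [0,0,0,0,0,0,10],
  [0,0,0,0,0,0,10],
])

```text
clock: 15.98
ee_pos: [0.5381, 0.083, 0.2382]
ee_rot: [0.0, 0.0, 1.0, 0.0]
force: [0.3, -1.0, -2.1]
width: 0.022
grip_force: 48.8
```

>>> send_rows([
  [0,0,-0.6,0,0,0,10],
  [0,0,-0.4,0,0,0,10],
  [0,0,0,0,0,0,10],
])

```text
clock: 16.35
ee_pos: [0.5372, 0.0831, 0.2163]
ee_rot: [-0.002, 0.0, 1.0, -0.0]
force: [1.0, -0.3, -3.0]
width: 0.0221
grip_force: 48.8
```

>>> send_rows([
  [0,0,-0.4,0,0,0,10],
  [0,0,-0.4,0,0,0,10],
  [0,0,-0.3,0,0,0,10],
  [0,0,0,0,0,0,10],
])

```text
clock: 16.85
ee_pos: [0.5375, 0.0827, 0.1952]
ee_rot: [-0.001, 0.0, 1.0, -0.0]
force: [-0.2, 0.1, -2.3]
width: 0.0218
grip_force: 48.8
```

>>> send_rows([
  [-0.19,0.23,-0.01,0,0,0,10],
  [-0.17,0.25,-0.01,0,0,0,10],
  [-0.14,0.26,-0.02,0,0,0,10],
  [-0.12,0.28,-0.02,0,0,0,10],
  [-0.09,0.29,-0.02,0,0,0,10],
  [-0.06,0.29,-0.02,0,0,0,10],
  [-0.03,0.3,-0.02,0,0,0,10],
  [0,0.3,-0.02,0,0,0,10],
  [0.03,0.3,-0.02,0,0,0,10],
  [0.06,0.29,-0.02,0,0,0,10],
])

```text
clock: 18.1
ee_pos: [0.5237, 0.1389, 0.1923]
ee_rot: [-0.0, 0.0, 1.0, -0.0]
force: [1.4, -2.0, -2.0]
width: 0.0217
grip_force: 48.8
```

>>> send_rows([
  [0.08,0.28,-0.02,0,0,0,10],
  [0.08,0.2,-0.01,0,0,0,10],
  [0,0,0,0,0,0,10],
])

```text
clock: 18.48
ee_pos: [0.5267, 0.149, 0.1916]
ee_rot: [-0.001, 0.0, 1.0, 0.001]
force: [-0.3, 0.1, -2.1]
width: 0.0221
grip_force: 48.8
```

>>> send_rows([
  [0.06,0.14,0,0,0,0,10],
  [0.06,0.14,0,0,0,0,10],
])

```text
clock: 18.73
ee_pos: [0.5278, 0.1515, 0.1915]
ee_rot: [-0.002, 0.001, 1.0, -0.003]
force: [-6.2, -8.2, 2.0]
width: 0.0218
grip_force: 50.0
```

>>> send_rows([
  [0.06,0.12,0,0,0,0,10],
  [0,0,0,0,0,0,10],
])

```text
clock: 18.98
ee_pos: [0.5281, 0.1519, 0.1915]
ee_rot: [-0.004, 0.002, 1.0, -0.005]
force: [-5.7, -9.9, 1.7]
width: 0.0219
grip_force: 50.0
```

>>> send_rows([
  [-0.07,-0.2,0,0,0,0,10],
  [-0.07,-0.2,0,0,0,0,10],
  [0,0,-0.1,0,0,0,10],
  [0,0,-0.1,0,0,0,10],
  [0,0,0,0,0,0,10],
])

```text
clock: 19.6
ee_pos: [0.5277, 0.1485, 0.1876]
ee_rot: [-0.0, 0.0, 1.0, 0.0]
force: [0.1, 0.3, -2.4]
width: 0.0218
grip_force: 50.0
```

```bash
python3 - <<'E'
from h import *
import pickle
s=read_state();print(s['ee_pos'],s['force'],s['wrist_torque'])
F=grab('top')
cv2.imwrite('pics/e1.png',np.clip(cv2.resize(F['img'][95:215,100:280],None,fx=4,fy=4,interpolation=cv2.INTER_CUBIC)[:,:,::-1]*1.6,0,255).astype(np.uint8))
E
```

```text
[0.52771516 0.14850123 0.18755031] [ 0.06032294  0.26390596 -2.38815503] [ 0.03930696 -0.04067894  0.03428396]
```

View pics/e1.png

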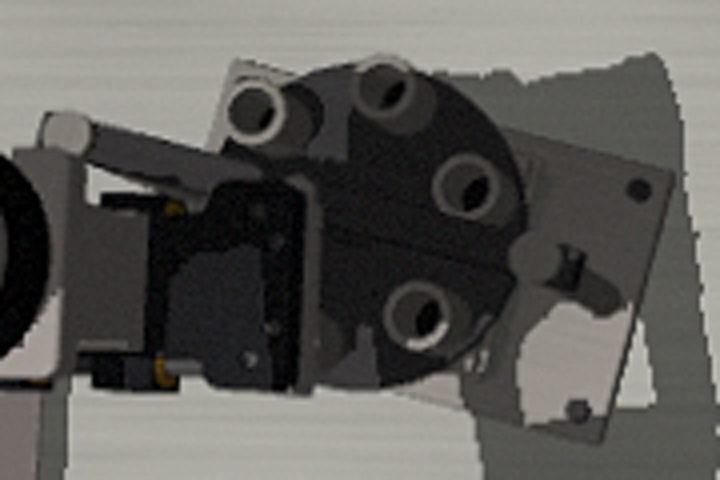

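The rims are now at crop (256,110), (386,88), (467,186) and (418,315). I centre the bar in its hole, lower it and check the angle.

```bash
python3 - <<'E'
from h import *
import pickle
t=pickle.load(open('f0.pkl','rb'))['top']
for c,h in zip([(256,110),(386,88),(467,186),(418,315)],(40.9,340.9,280.9,220.9)):
    p=onz(t,(100+c[0]/4-.4,95+c[1]/4-.4),.116)[:2];v=p-[.5848,.1245];print(p,np.linalg.norm(v),np.degrees(np.arctan2(v[1],v[0]))%360-h)
E
```

```text
[0.63196944 0.16318317] 0.061002815086336176 -1.545180121596907
[0.64224411 0.10239411] 0.061550760049510295 -1.9479414695315427
[0.5970004  0.06292725] 0.0627698394685658 0.30775983992532474
[0.53794118 0.08331226] 0.062387331437245355 0.41466806976507087
```

>>> send_rows([
  [-0.06,-0.17,0,0,0,0,10],
  [0,0,-0.1,0,0,0,10],
  [0,0,0,0,0,0,10],
  [0,0,0,0,0,0,10],
])

```text
clock: 20.15
ee_pos: [0.5267, 0.1446, 0.1867]
ee_rot: [0.001, 0.001, 1.0, -0.0]
force: [-0.5, -0.9, 3.1]
width: 0.0217
grip_force: 50.0
```

>>> send_rows([
  [0,0,0,0,0,0,30],
  [0,0,0,0,0,0,50],
  [0,0,0,0,0,0,50],
  [0,0,0.5,0,0,0,50],
  [0,0,1,0,0,0,50],
  [0,0,1,0,0,0,50],
  [0,0,1,0,0,0,50],
  [0,0,1,0,0,0,50],
  [-1,0,0,0,0,0,50],
  [-1,0,0,0,0,0,50],
  [-1,0,0,0,0,0,50],
  [-1,0,0,0,0,0,50],
])

```text
clock: 21.65
ee_pos: [0.4461, 0.1448, 0.2768]
ee_rot: [0.001, 0.0, 1.0, 0.0]
force: [0.5, -0.4, 0.7]
width: 0.0498
grip_force: 0.0
```

>>> send_rows([
  [-1,-1,0,0,0,0,50],
  [-1,-1,0,0,0,0,50],
  [0,-1,0,0,0,0,50],
  [0,-1,0,0,0,0,50],
  [0,-1,0,0,0,0,50],
  [0,-1,0,0,0,0,50],
  [0,0,0,0,0,0,50],
  [0,0,0,0,0,0,50],
])

```text
clock: 22.65
ee_pos: [0.4066, 0.0252, 0.2764]
ee_rot: [0.0, 0.0, 1.0, 0.0]
force: [0.2, 0.2, -0.5]
width: 0.0499
grip_force: 0.0
```

```bash
python3 - <<'E'
from h import *
import pickle
s=read_state();print(s['ee_pos'],s['force'])
F=grab('top');G=grab('side')
W=np.zeros((580,800,3),np.uint8)
C=cv2.resize(F['img'][95:215,100:280],None,fx=2.5,fy=2.5,interpolation=cv2.INTER_CUBIC);W[:300,:450]=C
C=cv2.resize(G['img'][70:190,250:360],None,fx=3.1,fy=3.1,interpolation=cv2.INTER_CUBIC);W[200:200+C.shape[0],455:455+C.shape[1]]=C[:,:345]
cv2.imwrite('pics/end.png',np.clip(W[:,:,::-1]*1.6,0,255).astype(np.uint8))
E
```

```text
[0.40664442 0.0252183  0.27635046] [ 0.20102736  0.17614572 -0.53012861]
```

View pics/end.png

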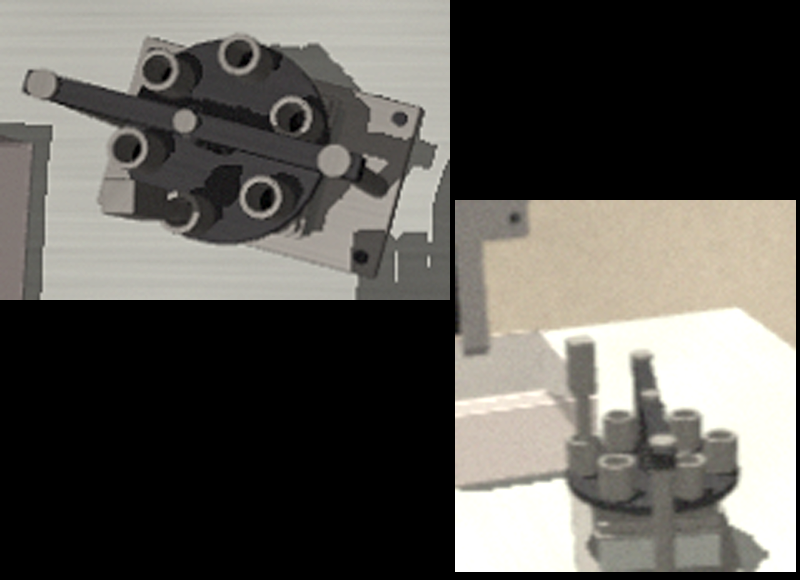

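The final crop shows the bar released and standing in the 161° socket, with its head at (118,196) in the top crop and upright in the side crop. The ring is at its home angle and the gripper is clear.

```bash
python3 -c "
from plant import *
print(sign_off())"
```

```text
the job is handed in; nothing more can be done
None
```

I handed the job in at about 23 s: the collar is at its home stop, measured within about 2° after the stop was felt at about 11 N, and the released bar stands in one of its holes with the gripper clear; the hand-in gave no verdict.

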